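Load a filter cartridge through the spring flap of a water purifier

ROBOT

A 7-joint arm with a two-finger parallel gripper is mounted at the origin on the work surface. World frame = base frame: x ahead of the robot, y to its left, z up, the work surface at z = 0. Lengths are in m, angles in rad, forces in N, time in s.
With the tool pointing down it reaches from about 0.425 to 0.8 m from the base axis. Payload 8.3 kg.
Tool frame: the origin (TCP) lies at the very end of the fingers, on their centre line; the grasp point (between the pads) lies 19 mm behind it; z points along the fingers, y is the line along which they close (so a half turn about z gives the same grasp; the last joint's range is limited). The gripper opens to 85 mm and grips with 20 to 120 N. Pads are 22 mm wide; open, the fingers measure 114 mm over their backs; the gripper's body (76 mm by 85 mm) begins 54 mm behind the grasp point. The pads swing forward as they close: fully open they stand 13 mm farther back than shut.
Start: joints at [-1.24, 0.383, 0.016, 1.37, -0.006, 1.388, -0.046], TCP at [0.24, 0.577, 0.231] pointing down, gripper open.
Joint ranges: [-2.95, 2.95], [-0.25, 2.06], [-1.52, 1.56], [0.18, 2.33], [-1.44, 4.58], [0.02, 2.06], [-3.01, 3.01]. Speed limits (rad/s): [2.39, 2.39, 3.01, 3.01, 3.14, 3.14, 3.14].

INTERFACE

Orientations are given as a 3x3 rotation matrix whose columns are the frame's x, y, z axes.
In Python, from bench import * gives the robot as it stands. The module is installed in compiled form; this text tells all that it offers.
- The arm moves only by the tool jog_arm, never from a script. Its argument "increments" is one flat list of numbers, 6 for each row, row after row: the shift along the tool's x, y, z in m, then the turn, a rotation vector about the tool's x, y, z in degrees. A call has 1 to 20 rows; each row shifts and turns the commanded pose from where the row before left it, along the tool's axes as they then stand; what a row does not reach is not made up. A row lasts 1/10 s, in which the tool goes at most 50 mm and 8.59 degrees, less where a joint would pass 70% of its speed; a pose out of reach is approached as far as the arm can. A call with a gripper value outside its range is refused whole. "gripper" is the opening, from 0 (shut) to 1 (fully open), set as the call begins (left out, the last holds). The fingers move at their own pace and stop on an object; the grip force is fixed at half the most. Time passes only in rows, so rows that do not move let the fingers close. It gives the time, the measured TCP pose, the force, the opening and the grip force at its end, in the units of the state.
- get_state(): the state, without advancing time (a new reading comes with each control period).
- get_image(name): name is "side" or "top" or "wrist"; returns a dict with "image" (384x512x3 uint8, red, green, blue), "fov_y" (degrees; the focal length in pixels is half the picture's height over the tangent of half this angle, whatever the lens; pixels are square), "cx", "cy" (the principal point, pixels), "k1" (the pictures are not rectified: a ray, as slopes to the right and down, at radius r is drawn at 1 + k1 r^2 times it, then the intrinsics apply), "rvec" (rotation vector, rad) and "tvec" (3), from world to camera coordinates, as OpenCV has them; the wrist camera has in their place "mount" (4x4, takes a point from camera to tool coordinates, whose origin is the TCP and whose axes are the flange's). Camera axes: x right, y down, z forward; pixel columns grow to the right and rows downward; lengths in m; the calibration is good to about 2 mm. A picture is of the moment at which its call begins: read the wrist's pose just before it. There is no depth.
- sign_off(): hands the job in; it is judged then, once.
Trained networks look in the newest picture that a camera, given by its name, has taken for a name from the list of things; names that differ only in an ending like _2 or _b are one class to them, and where a whole thing is asked for, a point or a joint stands for the part that bears it (a point fixed in the world has none). Each returns a list of dicts, best first, with "score" (0 to 1); they miss things now and then, are a little off and sometimes report something else, mostly with a low value. They report only what shows in the picture. A call takes as long as a camera call.
- look_for(query, camera): "uv" ([column, row] in pixels, amid what is visible of it).
- spot_point(query, camera): "uv" ([column, row] in pixels: a listed point, or the origin of a listed thing).
The state is a dict: "time": time; "joints": joint angles; "joint_velocities": joint speeds; "effort": joint torques, N m; "tcp_pos": TCP position; "tcp_rot": TCP orientation; "ft_force": force on the tool from outside, world axes, zero at the start; "ft_torque": the same for the moment, N m; "grip_width": finger opening in m; "grasp_force": force on a finger pad.
Only numpy, scipy, OpenCV 4.12 (cv2) and the standard library are available. Lean on these libraries where they do the work, as an engineer would, in place of code of your own. Each camera call takes 0.05 s, during which the arm holds its last target. There are 200 camera calls.

TASK

Load the filter cartridge into the water purifier: holding it by its handle, push it in through the spring-hinged flap, which the cartridge itself must hold open as it passes, and slide it back along the bay until it has pushed the connector at the back fully home. Work gently, never forcing cartridge, flap or connector, then let go, leaving the cartridge upright in the bay with the flap swung shut behind it and everything else where it was.

Things in the scene. Friction and masses are not known exactly. Their poses are not given: they have to be found in the camera images.
- dock: White water purifier bay, fixed to the table, 282 mm long, 96 mm wide. Origin: at table height, mid-lane, in the plane of the shut flap. +x points along the lane into the bay (loading direction, roughly away from the robot), z up; its frame is used below. It has no raised floor: the cartridge stands and slides on the table itself (z = 0). Keep the cartridge's axis at y = 0.
- apron (a point): Point on the table (dock x -45, y 0, z 0): open apron before the flap, x -76 to -3 mm, to set the cartridge down on before pushing. Low guides either side, 14 mm high, inner faces y = -31 and +37 mm, x -70 to -10.
- roof_slot (a point): Mid-slot at the front edge of the clear roof (dock x 10, y 0, z 56 mm = roof top). Roof z 52 to 56, x 10 to 172 mm, slot y -19 to +19 open at the flap end: the cartridge's body slides beneath, its handle stands up through the slot, so it can only enter by the flap. Side walls 52 mm high, inner faces y -30 and +38.
- rear (a point): Top middle of the rear housing (dock x 189, y 0, z 64 mm; front face x 172). Before it stands a black connector plate, 36 mm wide, z 19 to 45, which the body meets. Its depth differs each time and is NOT measured: unpushed face at x 105 to 150 mm (cartridge axis 80 to 125 when they meet). Find it by feel; pressing the cartridge on the connector with over 20 N is too hard.
- flap (a joint): Spring-hinged white flap, 53 mm wide, z 5 to 43 mm, 3 mm thick, on a vertical pin at dock x 0, y +35. 0 = shut across the lane; grows to 1.5 rad as its free end swings into the bay. Opens only inwards, springs shut, 2 to 7 N to push. The body meets it at axis x = -27 mm; it rubs the body's +y side and can shut behind it once the axis is beyond about x = 73 mm.
- connector (a joint): Sliding connector plate at the back of the bay: 0 = out, 0.012 m = fully home (hard stop). Moves along dock +x, held by friction (about 5 N to push), stays where it is left.
- cartridge_center (a point): The filter cartridge, a 104 mm tall upright plastic part of 0.2 to 0.35 kg, standing on the table: white round body 50 mm in diameter and 46 mm high with a grey band, above it a round grey handle 28 mm in diameter up to the top. This point is on its axis, 52 mm above its underside; z up along the axis.
- cartridge_handle (a point): Point on the cartridge's axis at which to grip the handle, 84 mm above its underside (20 mm below its top). Gripped here, fingertips reaching up to 19 mm lower still clear the bay's roof.
- mug: White ceramic mug with a handle, 76 mm wide, 90 mm high; bystander, leave alone. Origin at the centre of its underside.
- jar: Glass jar with black lid, 64 mm wide, 100 mm high; bystander, leave alone. Origin at the centre of its underside.
- tumbler: Clear plastic tumbler, 68 mm wide, 85 mm high; bystander, leave alone. Origin at the centre of its underside.

How it is judged:
By the outcome, as a careful person would: the job done as asked, in the order asked, and still so for the second after the job is handed in, with the robot touching nothing.
It also fails if it takes over 51 s, if anything falls off the work surface, if the arm or the gripper's body presses on something with over 40 N, if the wrist force passes 120 N, or if a joint passes its speed limit or range.

## Working session

There is one attempt and no reset: what is moved stays moved. The work goes in short steps, Python scripts to look and compute and a tool call to move; the robot and the scene stay as the last step left them, time stands still between calls to the robot, and variables do not carry over. Pictures are saved under pics/ and viewed, at most 10 in all, crops included, and the job is handed in when it is done.

Besides the shell and the picture viewer there is one more tool, called after "Emit:" in YAML: its name, and indented under it one key for each argument. jog_arm: Moves the arm, as the interface text tells. Its arguments: {"type":"object","properties":{"increments":{"type":"array","items":{"type":"number"}},"gripper":{"type":"number"}},"required":["increments"]}

```bash
mkdir -p pics; cat > h.py <<'E'
from bench import *
import numpy as np, cv2
def ray(im,uv,st=None):
    f=192/np.tan(np.radians(im["fov_y"])/2)
    d=np.array([(uv[0]-im["cx"])/f,(uv[1]-im["cy"])/f]); u=d.copy()
    for _ in range(20): u=d/(1+im["k1"]*(u@u))
    v=np.array([u[0],u[1],1.])
    if "mount" in im:
        M=np.array(im["mount"]);R=np.array(st["tcp_rot"])
        return R@M[:3,3]+np.array(st["tcp_pos"]), R@M[:3,:3]@v
    R=cv2.Rodrigues(np.array(im["rvec"],float))[0]
    return -R.T@np.array(im["tvec"],float).ravel(), R.T@v
def atz(im,uv,z,st=None):
    o,d=ray(im,uv,st); return o+d*(z-o[2])/d[2]
def proj(im,p,st=None):
    f=192/np.tan(np.radians(im["fov_y"])/2)
    p=np.array(p,float)
    if "mount" in im:
        M=np.array(im["mount"]);R=np.array(st["tcp_rot"])
        c=M[:3,:3].T@(R.T@(p-np.array(st["tcp_pos"]))-M[:3,3])
    else: c=cv2.Rodrigues(np.array(im["rvec"],float))[0]@p+np.array(im["tvec"],float).ravel()
    u=c[:2]/c[2]; u=u*(1+im["k1"]*(u@u)); return [im["cx"]+f*u[0],im["cy"]+f*u[1]]
def tri(a,b):
    (o,d),(p,e)=a,b
    d=d/np.linalg.norm(d);e=e/np.linalg.norm(e)
    s=np.linalg.lstsq(np.array([d,-e]).T,p-o,rcond=None)[0]
    A,B=o+s[0]*d,p+s[1]*e; return (A+B)/2,np.linalg.norm(A-B)
E
python3 - <<'E'
from h import *
np.set_printoptions(precision=4,suppress=True)
st=get_state();print(st["tcp_pos"],st["tcp_rot"],st["time"],st["ft_force"])
ims={c:get_image(c) for c in("side","top")}
cv2.imwrite("pics/a.png",np.vstack([ims[c]["image"] for c in ims])[:,:,::-1][:768]) if 0 else [cv2.imwrite(f"pics/{c}0.png",ims[c]["image"][:,:,::-1]) for c in ims]
for q,z in dict(dock=0,apron=0,roof_slot=.056,rear=.064,cartridge_center=.052,cartridge_handle=.084,mug=0,jar=0,tumbler=0).items():
    r={}
    for c in ims:
        for o in spot_point(q,c)[:2]:
            print(q,c,round(o["score"],2),np.round(o["uv"],1),atz(ims[c],o["uv"],z)); r.setdefault(c,o)
    if len(r)==2: print("  tri",*tri(*[ray(ims[c],r[c]["uv"]) for c in r]))
E
```

```text
[0.2396 0.5767 0.2303] [[-0.9235  0.3836 -0.0007]
 [ 0.3836  0.9235 -0.0018]
 [-0.     -0.002  -1.    ]] 0.0 [-0.2274  0.526   0.856 ]
dock top 0.76 [270.2 196.6] [ 0.5437 -0.0552  0.    ]
apron side 0.67 [296.2 213.6] [ 0.4988 -0.0542  0.    ]
apron side 0.3 [205.4 159.6] [ 0.8063 -0.1342  0.    ]
apron top 0.94 [265.7 212.3] [ 0.4986 -0.0412  0.    ]
apron top 0.25 [268.4 190.9] [ 0.5603 -0.0503  0.    ]
  tri [ 0.4964 -0.0416  0.0107] 0.004079236318841183
roof_slot side 0.82 [274.8 188.2] [ 0.5521 -0.0462  0.056 ]
roof_slot top 0.93 [272.  187.2] [ 0.566  -0.0584  0.056 ]
  tri [ 0.5633 -0.0605  0.0433] 0.008205197760539466
rear side 0.59 [204.9 162.8] [ 0.7361 -0.041   0.064 ]
rear side 0.28 [245.5 303.7] [0.4526 0.2483 0.064 ]
rear top 0.7 [265.7 130.4] [ 0.7238 -0.0441  0.064 ]
  tri [ 0.7288 -0.0411  0.0653] 0.01196434208944896
cartridge_center side 0.73 [245.  312.8] [0.4494 0.2551 0.052 ]
cartridge_center top 0.72 [158.8 232.8] [0.4463 0.2552 0.052 ]
  tri [0.4476 0.2555 0.0535] 0.002759558662612221
cartridge_handle side 0.87 [244.9 304. ] [0.4458 0.2617 0.084 ]
cartridge_handle top 0.78 [156.7 231. ] [0.4518 0.2533 0.084 ]
  tri [0.4507 0.2555 0.0733] 0.0021359359464219597
mug side 0.84 [154.9 295.9] [0.6204 0.2736 0.    ]
mug top 0.84 [159.2 167.3] [0.6353 0.2669 0.    ]
  tri [ 0.6339  0.2679 -0.0149] 0.008385068858868524
jar side 0.9 [337.4 173.3] [ 0.4727 -0.2583  0.    ]
jar top 0.74 [342.5 220.1] [ 0.4724 -0.2609  0.    ]
  tri [ 0.4729 -0.2612 -0.0018] 0.0009733195528596926
tumbler side 0.58 [269.  144.5] [ 0.6963 -0.2985  0.    ]
tumbler top 0.55 [346.9 146.4] [ 0.6862 -0.2819  0.    ]
  tri [ 0.685  -0.2783  0.013 ] 0.0025150623875161817
```

```bash
python3 - <<'E'
import cv2
a=cv2.imread("pics/top0.png")[100:260,130:390];b=cv2.imread("pics/side0.png")[110:340,130:400]
cv2.imwrite("pics/t1.png",cv2.resize(a,None,fx=3,fy=3,interpolation=2));cv2.imwrite("pics/s1.png",cv2.resize(b,(702,598),interpolation=2))
E
```

```text
(no output)
```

View pics/t1.png

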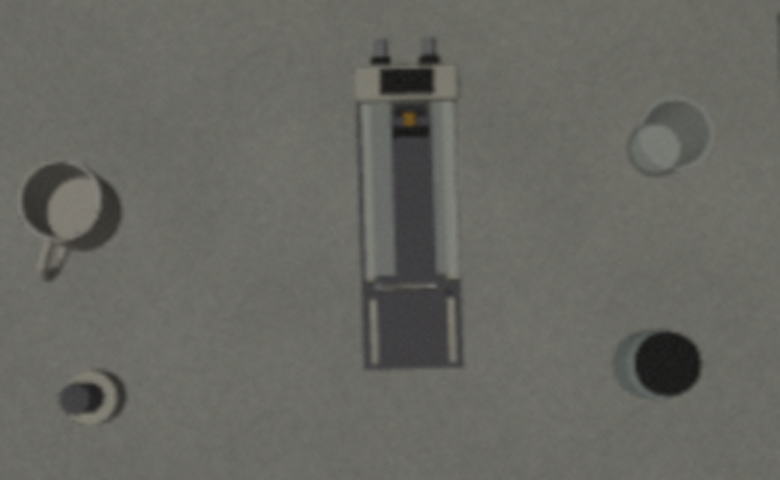

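View pics/s1.png

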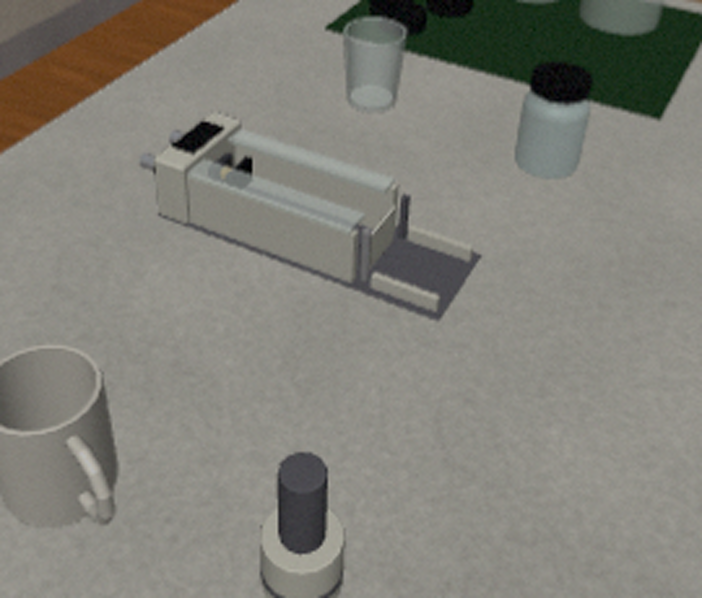

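The top view shows the dock's lane nearly along world x: slot at t1 x≈394–436, mat front corners at about (363,369) and (463,366), cartridge lower left at (85,397). The side view shows the flap shut, the apron clear and the cartridge upright, with its handle at s1 (302,500).

Emit:
jog_arm:
  increments: [0,0,0,0,0,-7.5,0,0,0,0,0,-7.5,0,0,0,0,0,-7.5,-0.0175,-0.0265,0,0,0,0,-0.0175,-0.0265,0,0,0,0,-0.0175,-0.0265,0,0,0,0,-0.0175,-0.0265,0,0,0,0,-0.0175,-0.0265,0,0,0,0,-0.0175,-0.0265,0,0,0,0,-0.0175,-0.0265,0,0,0,0,-0.0175,-0.0265,0,0,0,0,-0.0175,-0.0265,0,0,0,0,-0.0175,-0.0265,0,0,0,0,-0.0175,-0.0265,0,0,0,0,-0.0175,-0.0265,0,0,0,0]
  gripper: 1

```text
time: 2.5
tcp_pos: [0.45, 0.2578, 0.2315]
tcp_rot: [[-1.0, 0.001, 0.0], [0.001, 1.0, 0.0], [-0.0, 0.0, -1.0]]
ft_force: [0.4, 0.5, -0.2]
grip_width: 0.0853
grasp_force: 0.0
```

```bash
python3 - <<'E'
from h import *
np.set_printoptions(precision=4,suppress=True)
st=get_state();print(st["tcp_pos"],st["tcp_rot"],st["time"],st["ft_force"])
im=get_image("wrist");cv2.imwrite("pics/w1.png",im["image"][:,:,::-1]);print(im["mount"])
for q,z in dict(cartridge_center=.052,cartridge_handle=.084,dock=0,apron=0,roof_slot=.056).items():
    for o in spot_point(q,"wrist")[:2]: print(q,round(o["score"],2),np.round(o["uv"],1),atz(im,o["uv"],z,st))
E
```

```text
[0.45   0.2578 0.2315] [[-1.      0.0011  0.0003]
 [ 0.0011  1.      0.0003]
 [-0.0003  0.0003 -1.    ]] 2.5 [ 0.4358  0.4857 -0.2392]
[[ 0.0002 -0.9554 -0.2954  0.0745]
 [ 1.      0.0003 -0.0005 -0.001 ]
 [ 0.0005 -0.2954  0.9554 -0.1441]
 [ 0.      0.      0.      1.    ]]
cartridge_center 0.8 [254.2 164.4] [0.4464 0.2548 0.052 ]
cartridge_handle 0.57 [253.5 177.1] [0.4534 0.2542 0.084 ]
dock 0.72 [ 55.7 224.2] [ 0.5499 -0.0514  0.    ]
apron 0.74 [ 48.4 199.1] [ 0.5089 -0.0538  0.    ]
roof_slot 0.7 [ 29.9 243.8] [ 0.5538 -0.0513  0.056 ]
```

View pics/w1.png

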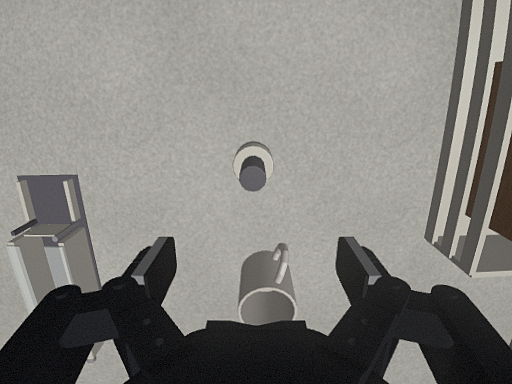

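The wrist view shows the handle top at about (252,179), between the open fingers' line of closing, the mug well clear, and the dock at lower left.

Emit:
jog_arm:
  increments: [0.001,-0.003,0.03,0,0,0,0.001,0,0.035,0,0,0,0,0,0.035,0,0,0,0,0,0.035,0,0,0,0,0,0.02,0,0,0,0,0,0.01,0,0,0]

```text
time: 3.4
tcp_pos: [0.4455, 0.2565, 0.0641]
tcp_rot: [[-1.0, -0.001, -0.003], [-0.001, 1.0, -0.002], [0.003, -0.002, -1.0]]
ft_force: [-0.1, 0.5, 0.2]
grip_width: 0.0855
grasp_force: 0.0
```

Emit:
jog_arm:
  increments: [0,0,0,0,0,0,0,0,0,0,0,0,0,0,0,0,0,0,0,0,0,0,0,0,0,0,0,0,0,0,0,0,0,0,0,0,0,0,0,0,0,0,0,0,0,0,0,0]
  gripper: 0.2

```text
time: 4.2
tcp_pos: [0.4482, 0.2564, 0.0675]
tcp_rot: [[-1.0, 0.001, 0.002], [0.001, 1.0, 0.001], [-0.002, 0.001, -1.0]]
ft_force: [-0.6, -0.5, 5.3]
grip_width: 0.0269
grasp_force: 58.7
```

Emit:
jog_arm:
  increments: [0,0,-0.02,0,0,0,0,0,-0.025,0,0,0,-0.002,-0.02,0,0,0,0,-0.002,-0.035,0,0,0,0,-0.002,-0.04,0,0,0,0,-0.002,-0.04,0,0,0,0,-0.002,-0.04,0,0,0,0,-0.002,-0.04,0,0,0,0,-0.002,-0.04,0,0,0,0,-0.002,-0.03,0,0,0,0,0,-0.02,0,0,0,0,0,0,0,0,0,0,0,0,0,0,0,0]

```text
time: 5.5
tcp_pos: [0.4628, -0.049, 0.1111]
tcp_rot: [[-1.0, 0.002, -0.001], [0.002, 1.0, 0.0], [0.001, 0.0, -1.0]]
ft_force: [-0.3, 1.4, -2.0]
grip_width: 0.0266
grasp_force: 59.4
```

```bash
python3 - <<'E'
from h import *
np.set_printoptions(precision=4,suppress=True)
st=get_state();print(st["tcp_pos"],st["tcp_rot"],st["time"],st["ft_force"])
im=get_image("wrist");cv2.imwrite("pics/w2.png",cv2.resize(im["image"][:,:,::-1],(800,600),interpolation=2))
import pickle;pickle.dump((im,st),open("w2.pkl","wb"))
for q,z in dict(cartridge_center=.092,cartridge_handle=.124,dock=0,apron=0,roof_slot=.056,rear=.064).items():
    for o in spot_point(q,"wrist")[:2]: print(q,round(o["score"],2),np.round(o["uv"],1),atz(im,o["uv"],z,st))
E
```

```text
[ 0.4628 -0.049   0.1111] [[-1.      0.0021 -0.0006]
 [ 0.0021  1.      0.0003]
 [ 0.0006  0.0003 -1.    ]] 5.5 [-0.2886  1.3861 -1.9967]
cartridge_center 0.97 [257.  227.5] [ 0.4654 -0.0493  0.092 ]
cartridge_handle 0.94 [256.5 259.8] [ 0.4695 -0.0497  0.124 ]
roof_slot 0.75 [255.8 306.8] [ 0.559  -0.0503  0.056 ]
```

View pics/w2.png

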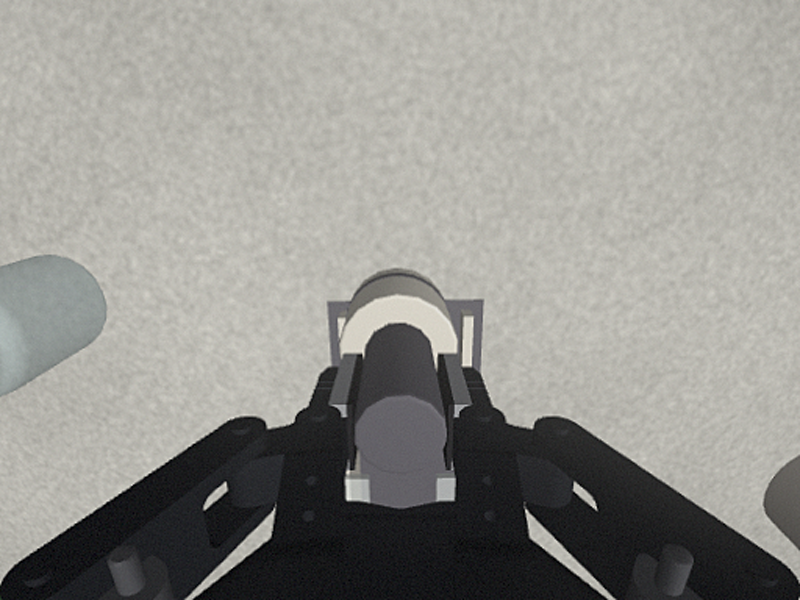

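The view shows the held cartridge upright. Mat front corners sit at about (328,302) and (484,300), and the +y guide's inner front corner is near (463,316).

```bash
cat > fit.py <<'E'
from h import *
import pickle
from scipy.optimize import least_squares
T=get_image("top");(W,S)=pickle.load(open("w2.pkl","rb"))
t=lambda x,y:(130+x/3-.33,100+y/3-.33)
w=lambda x,y:(x*.64-.2,y*.64-.2)
P=[(T,None,t(447,363),(-70,-31,14)),(T,None,t(447,297),(-10,-31,14)),(T,None,t(379,363),(-70,37,14)),(T,None,t(379,298),(-10,37,14)),
(T,None,t(394,277),(10,19,56)),(T,None,t(437,277),(10,-19,56)),(T,None,t(392,103),(172,19,56)),(T,None,t(430,103),(172,-19,56)),
(T,None,t(376,285),(0,35,43)),(T,None,t(437,287),(0,-18,43)),
(T,None,t(364,369),(-76,'l',0)),(T,None,t(463,366),(-76,'r',0)),
(W,S,w(328,302),(-76,'r',0)),(W,S,w(484,300),(-76,'l',0)),(W,S,w(463,316),(-70,37,14))]
def res(v):
    x,y,a,m=v;c,s=np.cos(a),np.sin(a);r=[]
    for im,st,uv,(X,Y,Z) in P:
        Y={'l':m+48,'r':m-48}.get(Y,Y) if isinstance(Y,str) else Y
        p=[x+(c*X-s*Y)/1e3,y+(s*X+c*Y)/1e3,Z/1e3]
        r+=list(np.array(proj(im,p,st))-uv)
    return np.array(r)
o=least_squares(res,[.54,-.05,0,0],loss="soft_l1")
print(o.x,np.degrees(o.x[2]));print(np.round(res(o.x).reshape(-1,2),1).tolist())
x,y,a,_=o.x
for X in(-45,-30,0,73,137):print(X,x+np.cos(a)*X/1e3,y+np.sin(a)*X/1e3)
E
python3 fit.py
```

```text
[ 0.54659113 -0.04867791  0.00971101  3.08505454] 0.5564001577837823
[[1.1, -1.1], [0.4, -0.2], [-0.1, -0.4], [-0.7, 0.2], [0.6, -1.2], [0.1, -1.5], [-0.5, -0.9], [0.5, -1.3], [0.9, 0.3], [-0.4, -0.9], [0.0, -0.2], [0.4, -0.1], [0.3, -1.2], [-0.2, -1.0], [0.5, -0.3]]
-45 0.5015932520113988 -0.049114897854173986
-30 0.5165925447384065 -0.048969234922948184
0 0.546591130192422 -0.04867790906049658
73 0.6195876881305262 -0.047969016128531
137 0.6835846704324259 -0.04734752095530091
```

Emit:
jog_arm:
  increments: [-0.018,0,0,0,0,-0.7,-0.019,0,0,0,0,0,0,0,0.015,0,0,0,0,0,0.015,0,0,0,0,0,0.008,0,0,0,0,0,0,0,0,0,0,0,0,0,0,0]

```text
time: 6.6
tcp_pos: [0.5002, -0.0489, 0.0736]
tcp_rot: [[-1.0, -0.011, 0.0], [-0.011, 1.0, -0.0], [-0.0, -0.0, -1.0]]
ft_force: [0.1, -0.4, -3.0]
grip_width: 0.027
grasp_force: 59.6
```

Emit:
jog_arm:
  increments: [0,0,0.002,0,0,0,0,0,0.002,0,0,0,0,0,0.001,0,0,0,0,0,0,0,0,0]

```text
time: 7.0
tcp_pos: [0.5, -0.0489, 0.0683]
tcp_rot: [[-1.0, -0.011, -0.0], [-0.011, 1.0, -0.0], [0.0, -0.0, -1.0]]
ft_force: [-0.5, -0.4, -3.2]
grip_width: 0.0265
grasp_force: 59.6
```

```bash
python3 - <<'E'
from h import *
np.set_printoptions(precision=4,suppress=True)
st=get_state();print(st["tcp_pos"],st["tcp_rot"],st["time"],st["ft_force"],st["ft_torque"])
im=get_image("side");cv2.imwrite("pics/s2.png",cv2.resize(im["image"][100:250,180:380,::-1],(800,600),interpolation=2))
im=get_image("wrist");cv2.imwrite("pics/w3.png",cv2.resize(im["image"][:,:,::-1],(800,600),interpolation=2))
E
```

```text
[ 0.5    -0.0489  0.0683] [[-0.9999 -0.0112 -0.0001]
 [-0.0112  0.9999 -0.    ]
 [ 0.0001 -0.     -1.    ]] 7.0 [-0.4739 -0.3978 -3.2268] [ 0.0605  0.0273 -0.0209]
```

View pics/s2.png

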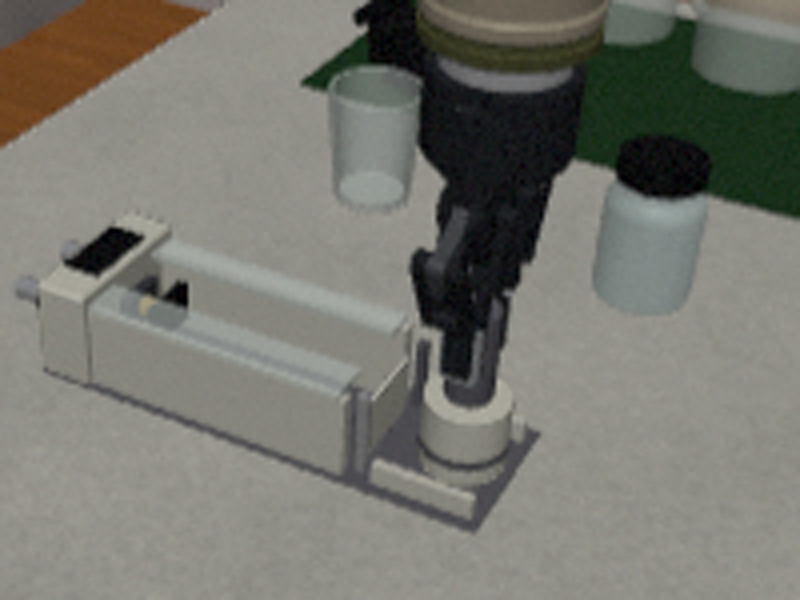

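View pics/w3.png

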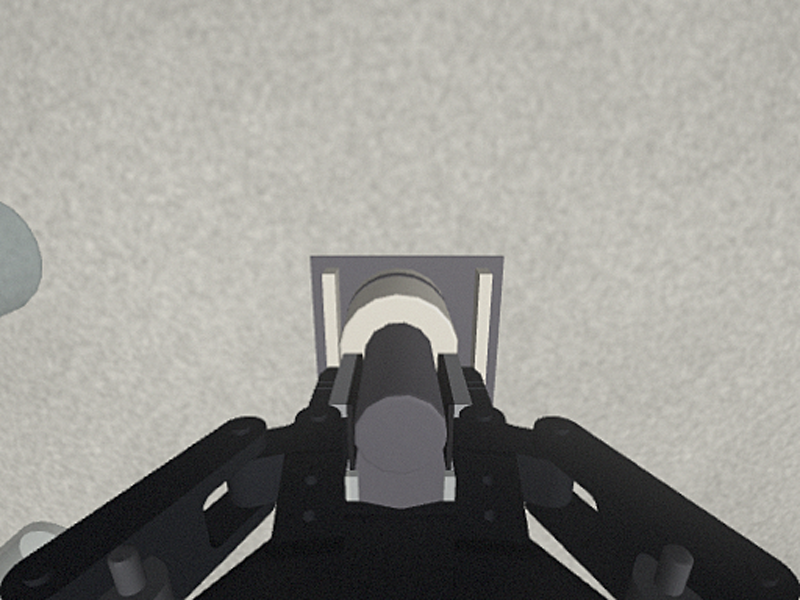

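The cartridge is upright on the apron between the guides. Their inner front top corners are at about (338,269) and (477,269), and the flap ahead is shut. I'll check the lateral offset from these.

```bash
python3 - <<'E'
from h import *
np.set_printoptions(precision=4,suppress=True)
st=get_state();im=get_image("wrist");w=lambda x,y:(x*.64-.2,y*.64-.2)
for u,z in[((338,269),.014),((477,269),.014),((311,256),0),((503,256),0),((400,271),.0)]:print(atz(im,w(*u),z,st))
print(st["tcp_pos"])
E
```

```text
[ 0.475  -0.0794  0.014 ]
[ 0.4742 -0.014   0.014 ]
[ 0.4719 -0.0948  0.    ]
[0.4708 0.0013 0.    ]
[ 0.4792 -0.0502  0.    ]
[ 0.5001 -0.0489  0.0684]
```

Emit:
jog_arm:
  increments: [0,0,0.001,0,0,0,0,0,0,0,0,0]

```text
time: 7.35
tcp_pos: [0.5003, -0.0489, 0.0676]
tcp_rot: [[-1.0, -0.011, 0.0], [-0.011, 1.0, 0.0], [-0.0, 0.0, -1.0]]
ft_force: [-0.4, -0.1, 0.9]
grip_width: 0.0267
grasp_force: 60.1
```

Emit:
jog_arm:
  increments: [-0.003,0,0,0,0,0,-0.003,0,0,0,0,0,-0.003,0,0,0,0,0,-0.003,0,0,0,0,0,-0.003,0,0,0,0,0,-0.003,0,0,0,0,0,-0.003,0,0,0,0,0,-0.003,0,0,0,0,0,-0.003,0,0,0,0,0,-0.003,0,0,0,0,0]

```text
time: 8.35
tcp_pos: [0.5291, -0.049, 0.0677]
tcp_rot: [[-1.0, -0.011, -0.003], [-0.011, 1.0, 0.0], [0.003, 0.0, -1.0]]
ft_force: [-12.6, -0.7, 17.1]
grip_width: 0.0269
grasp_force: 61.3
```

Emit:
jog_arm:
  increments: [-0.003,0,-0.0003,0,0,0,-0.003,0,0,0,0,0,-0.003,0,0,0,0,0,-0.003,0,0,0,0,0,-0.003,0,0,0,0,0,-0.003,0,0,0,0,0]

```text
time: 8.95
tcp_pos: [0.5476, -0.0492, 0.0682]
tcp_rot: [[-1.0, -0.01, -0.002], [-0.01, 1.0, -0.0], [0.002, -0.0, -1.0]]
ft_force: [-10.6, -1.5, 14.1]
grip_width: 0.0267
grasp_force: 62.5
```

```bash
python3 - <<'E'
from h import *
im=get_image("side");cv2.imwrite("pics/s3.png",cv2.resize(im["image"][100:250,180:380,::-1],(800,600),interpolation=2))
E
```

```text
(no output)
```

View pics/s3.png

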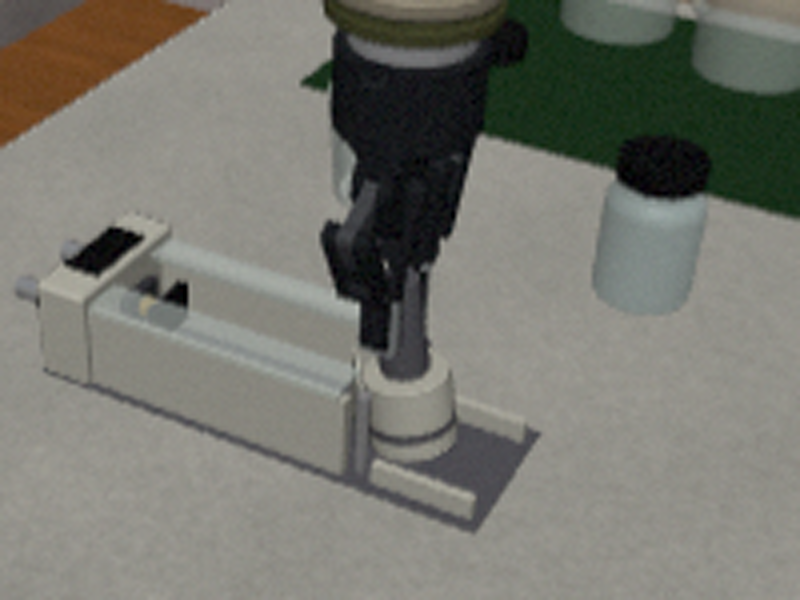

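The side view shows the cartridge entering the flap; its body seems to lag the handle slightly (body at about (412,410), handle at (405,350)). I'll quantify the tilt.

```bash
python3 - <<'E'
from h import *
np.set_printoptions(precision=4,suppress=True)
st=get_state();im=get_image("side");wi=get_image("wrist")
c=lambda p:np.round((np.array(proj(im,p))-[180,100])*4+1.5,0)
for t in([.5,-.0489],[.5476,-.0492]):
    for z in(0,.023,.046,.065):print(t,z,c([*t,z]),"front",c([t[0]-.025,t[1],z]),"ysideL",c([t[0],t[1]+.025,z]))
for q in("cartridge_center","cartridge_handle"):
  for cam,i in(("side",im),("wrist",wi)):
    for o in spot_point(q,cam)[:1]: print(q,cam,o["score"],o["uv"],"upright:",proj(i,[st["tcp_pos"][0],st["tcp_pos"][1],.052 if "cen" in q else .084],st))
cv2.imwrite("pics/w4.png",cv2.resize(wi["image"][150:384,120:400,::-1],(718,600),interpolation=2))
E
```

```text
[0.5, -0.0489] 0 [461. 460.] front [502. 476.] ysideL [442. 486.]
[0.5, -0.0489] 0.023 [464. 429.] front [506. 444.] ysideL [445. 454.]
[0.5, -0.0489] 0.046 [468. 396.] front [510. 411.] ysideL [448. 421.]
[0.5, -0.0489] 0.065 [471. 368.] front [514. 383.] ysideL [451. 393.]
[0.5476, -0.0492] 0 [385. 432.] front [424. 447.] ysideL [365. 457.]
[0.5476, -0.0492] 0.023 [387. 401.] front [427. 415.] ysideL [367. 425.]
[0.5476, -0.0492] 0.046 [390. 368.] front [430. 383.] ysideL [369. 392.]
[0.5476, -0.0492] 0.065 [391. 341.] front [433. 355.] ysideL [371. 364.]
cartridge_center side 0.81 [283.0, 187.5] upright: [np.float64(277.10658536240396), np.float64(189.56071843088023)]
cartridge_center wrist 0.67 [257.6, 216.0] upright: [np.float64(257.4963708272417), np.float64(225.73947780527033)]
cartridge_handle side 0.8 [279.4, 179.7] upright: [np.float64(277.93438926707995), np.float64(177.7021361849228)]
cartridge_handle wrist 0.96 [255.9, 254.8] upright: [np.float64(257.80742164468734), np.float64(251.61767662767156)]
```

View pics/w4.png

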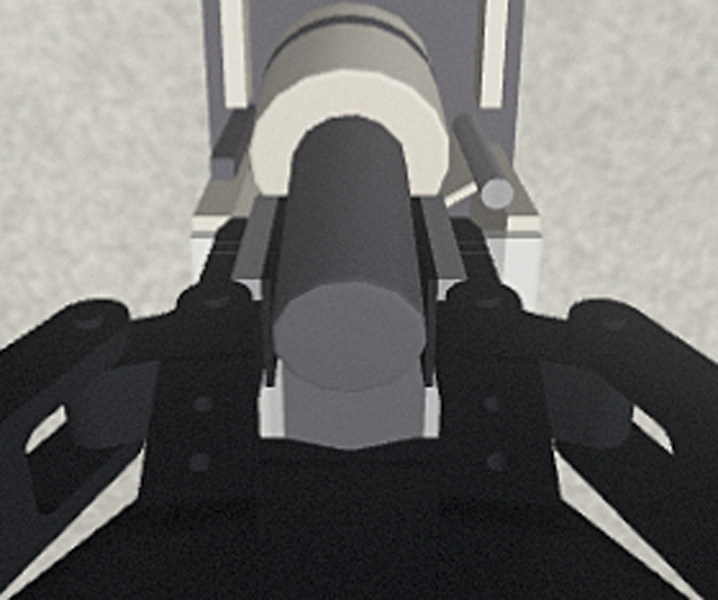

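The wrist view shows the flap half open beside the body and the body lagging the handle by about 9°: the side-closing grip has slipped in pitch under the flap load. I'll back out to the apron and regrip with a diagonal closing line, which resists that moment.

Emit:
jog_arm:
  increments: [0.003,0,-0.001,0,0,0,0.005,0,0,0,0,0,0.005,0,0,0,0,0,0.005,0,0,0,0,0,0.005,0,0,0,0,0,0.005,0,0,0,0,0,0.005,0,0,0,0,0,0.004,0,0,0,0,0,0,0,0,0,0,0,0,0,0,0,0,0]

```text
time: 10.3
tcp_pos: [0.5111, -0.0487, 0.0686]
tcp_rot: [[-1.0, -0.011, 0.0], [-0.011, 1.0, 0.0], [-0.0, 0.0, -1.0]]
ft_force: [-0.2, -0.5, -2.6]
grip_width: 0.0268
grasp_force: 60.8
```

```bash
cat > tilt.py <<'E'
from h import *
np.set_printoptions(precision=4,suppress=True)
st=get_state();print(st["tcp_pos"],st["time"],st["ft_force"],st["grip_width"],st["joints"])
I={"side":get_image("side"),"wrist":get_image("wrist"),"top":get_image("top")}
R={}
for q in("cartridge_center","cartridge_handle"):
  for c in I:
    for o in spot_point(q,c)[:1]:
      r=ray(I[c],o["uv"],st);R[q,c]=r
      if o["score"]>.4: print(q,c,round(o["score"],2),"at plane y=-.049:",r[0]+r[1]*(-.049-r[0][1])/r[1][1] if c=="side" else "", "at z:",r[0]+r[1]*((.052 if "cen" in q else .084)-r[0][2])/r[1][2])
  if (q,"wrist") in R and (q,"side") in R: print(" tri",tri(R[q,"side"],R[q,"wrist"]))
E
python3 tilt.py
```

```text
[ 0.5111 -0.0487  0.0686] 10.3 [-0.2274 -0.4824 -2.6015] 0.026830968734176088 [-0.3042  0.3045  0.3959  1.8921 -0.1405  0.9718  1.7369]
cartridge_center side 0.6 at plane y=-.049: [ 0.5043 -0.049   0.0602] at z: [ 0.5082 -0.0592  0.052 ]
cartridge_center wrist 0.7 at plane y=-.049:  at z: [ 0.5061 -0.0505  0.052 ]
 tri (array([ 0.5041, -0.0505,  0.0587]), np.float64(0.0016254670571638177))
cartridge_handle side 0.96 at plane y=-.049: [ 0.5051 -0.049   0.078 ] at z: [ 0.5021 -0.0413  0.084 ]
cartridge_handle wrist 0.95 at plane y=-.049:  at z: [ 0.5124 -0.0488  0.084 ]
 tri (array([ 0.5088, -0.0485,  0.081 ]), np.float64(0.009313873140841483))
```

Emit:
jog_arm:
  increments: [0,0,0,0,-4.5,0,0,0,0,0,-4.5,0,0,0,0,0,0,0,0,0,0.001,0,0,0,0,0,0,0,0,0]

```text
time: 11.25
tcp_pos: [0.512, -0.0486, 0.0679]
tcp_rot: [[-0.988, -0.011, 0.156], [-0.011, 1.0, 0.002], [-0.156, -0.0, -0.988]]
ft_force: [0.6, -0.2, -2.2]
grip_width: 0.0263
grasp_force: 60.9
```

```bash
python3 tilt.py
```

```text
[ 0.512  -0.0486  0.0679] 11.25 [ 0.6445 -0.1504 -2.2287] 0.026290603332698056 [-0.3204  0.1982  0.3968  2.033  -0.1259  0.7728  1.7292]
cartridge_center wrist 0.79 at plane y=-.049:  at z: [ 0.507  -0.0504  0.052 ]
cartridge_center top 0.51 at plane y=-.049:  at z: [ 0.5546 -0.0481  0.052 ]
cartridge_handle side 0.63 at plane y=-.049: [ 0.5058 -0.049   0.078 ] at z: [ 0.5028 -0.0413  0.084 ]
cartridge_handle wrist 0.8 at plane y=-.049:  at z: [ 0.5096 -0.049   0.084 ]
 tri (array([ 0.5078, -0.0484,  0.081 ]), np.float64(0.006645669597675647))
```

Emit:
jog_arm:
  increments: [0.0002,0,0.001,0,0,0,0.0002,0,0.001,0,0,0,0,0,0,0,0,0]

```text
time: 12.0
tcp_pos: [0.5117, -0.0488, 0.0667]
tcp_rot: [[-0.987, -0.011, 0.158], [-0.011, 1.0, 0.002], [-0.158, 0.0, -0.987]]
ft_force: [-4.8, 0.3, 10.4]
grip_width: 0.0267
grasp_force: 62.6
```

Emit:
jog_arm:
  increments: [0,0,0,0,0,0,0,0,0,0,0,0,0,0,0,0,0,0,0,0,-0.001,0,4.5,0,0,0,0,0,4.5,0,0,0,0,0,0,8,0,0,0,0,0,8,0,0,0,0,0,8,0,0,0,0,0,8,0,0,0,0,0,8,0,0,0,0,0,8,0,0,0,0,0,7,0,0,0,0,0,0]
  gripper: 0.85

```text
time: 13.3
tcp_pos: [0.5111, -0.0487, 0.0664]
tcp_rot: [[-0.581, 0.814, -0.0], [0.814, 0.581, -0.0], [-0.0, -0.0, -1.0]]
ft_force: [-0.3, 0.5, -1.0]
grip_width: 0.0725
grasp_force: 0.0
```

```bash
python3 tilt.py;python3 -c "
from h import *
print(get_state()['tcp_rot'])
im=get_image('side');cv2.imwrite('pics/s4.png',cv2.resize(im['image'][100:250,180:380,::-1],(800,600),interpolation=2))"
```

```text
[ 0.5111 -0.0487  0.0664] 13.3 [-0.2773  0.467  -0.9563] 0.07245742989099459 [-0.4468  0.3281  0.5684  1.8999 -0.211   0.9729  0.8374]
cartridge_center side 0.75 at plane y=-.049: [ 0.5061 -0.049   0.0559] at z: [ 0.5079 -0.0539  0.052 ]
cartridge_center wrist 0.62 at plane y=-.049:  at z: [ 0.5062 -0.0494  0.052 ]
 tri (array([ 0.5051, -0.0473,  0.0573]), np.float64(0.0005259827876506714))
cartridge_handle side 0.89 at plane y=-.049: [ 0.5046 -0.049   0.0832] at z: [ 0.5042 -0.0479  0.084 ]
cartridge_handle wrist 0.82 at plane y=-.049:  at z: [ 0.5065 -0.0512  0.084 ]
 tri (array([ 0.507 , -0.0533,  0.0799]), np.float64(0.0014178446361117235))
[[-5.83192551e-01  8.12333951e-01 -8.74639489e-06]
 [ 8.12333951e-01  5.83192551e-01  1.60461638e-05]
 [ 1.81356760e-05  2.25300968e-06 -1.00000000e+00]]
```

Emit:
jog_arm:
  increments: [0.0023,-0.0046,0.0015,0,0,0,0,0,0.0015,0,0,0,0,0,0,0,0,0]

```text
time: 14.1
tcp_pos: [0.5055, -0.0496, 0.0633]
tcp_rot: [[-0.583, 0.813, -0.001], [0.813, 0.583, 0.0], [0.0, -0.0, -1.0]]
ft_force: [0.5, -0.6, -0.1]
grip_width: 0.0725
grasp_force: 0.0
```

Emit:
jog_arm:
  increments: [0,0,0,0,0,0,0,0,0,0,0,0,0,0,0,0,0,0,0,0,0,0,0,0,0,0,0,0,0,0,0,0,0,0,0,0,0,0,0,0,0,0]
  gripper: 0.2

```text
time: 14.8
tcp_pos: [0.5063, -0.0496, 0.0638]
tcp_rot: [[-0.583, 0.813, 0.001], [0.813, 0.583, -0.0], [-0.0, 0.001, -1.0]]
ft_force: [1.9, -0.2, 3.1]
grip_width: 0.0269
grasp_force: 59.0
```

```bash
python3 tilt.py
```

```text
[ 0.5063 -0.0496  0.0638] 14.8 [ 1.9382 -0.1512  3.0986] 0.02685639870386539 [-0.4469  0.3215  0.5683  1.9148 -0.2087  0.9628  0.8403]
cartridge_center side 0.67 at plane y=-.049: [ 0.5095 -0.049   0.0603] at z: [ 0.5135 -0.0593  0.052 ]
cartridge_handle side 0.69 at plane y=-.049: [ 0.4981 -0.049   0.0825] at z: [ 0.4974 -0.047   0.084 ]
cartridge_handle wrist 0.88 at plane y=-.049:  at z: [ 0.5088 -0.0512  0.084 ]
 tri (array([ 0.5047, -0.0528,  0.0805]), np.float64(0.010336827959335382))
```

Emit:
jog_arm:
  increments: [-0.00173,0.00246,-0.0003,0,0,0,-0.00173,0.00246,0,0,0,0,-0.00173,0.00246,0,0,0,0,-0.00173,0.00246,0,0,0,0,-0.00173,0.00246,0,0,0,0,-0.00173,0.00246,0,0,0,0,-0.00173,0.00246,0,0,0,0,-0.00173,0.00246,0,0,0,0,-0.00173,0.00246,0,0,0,0,-0.00173,0.00246,0,0,0,0]

```text
time: 16.25
tcp_pos: [0.5324, -0.0496, 0.0639]
tcp_rot: [[-0.582, 0.813, -0.008], [0.813, 0.582, 0.001], [0.006, -0.006, -1.0]]
ft_force: [-19.1, 2.0, 26.5]
grip_width: 0.0268
grasp_force: 61.9
```

```bash
python3 tilt.py
```

```text
[ 0.5324 -0.0496  0.0639] 16.25 [-19.0869   1.9739  26.4948] 0.026804361007616247 [-0.4234  0.3819  0.5589  1.839  -0.2383  0.9955  0.8565]
cartridge_center side 0.7 at plane y=-.049: [ 0.5337 -0.049   0.0599] at z: [ 0.5379 -0.0588  0.052 ]
cartridge_center wrist 0.61 at plane y=-.049:  at z: [ 0.5316 -0.0502  0.052 ]
 tri (array([ 0.5304, -0.0456,  0.0628]), np.float64(0.003388245404403418))
cartridge_handle side 0.95 at plane y=-.049: [ 0.5235 -0.049   0.0798] at z: [ 0.5213 -0.0436  0.084 ]
cartridge_handle wrist 0.57 at plane y=-.049:  at z: [ 0.5338 -0.051   0.084 ]
cartridge_handle top 0.53 at plane y=-.049:  at z: [ 0.4721 -0.2456  0.084 ]
 tri (array([ 0.5318, -0.0562,  0.0746]), np.float64(0.010262221702101702))
```

Emit:
jog_arm:
  increments: [0,0,-0.001,0,0,0,0,0,0,0,0,0]

```text
time: 16.9
tcp_pos: [0.5328, -0.0495, 0.0639]
tcp_rot: [[-0.582, 0.813, -0.007], [0.813, 0.582, 0.001], [0.004, -0.005, -1.0]]
ft_force: [-10.2, -0.3, 9.4]
grip_width: 0.0268
grasp_force: 60.0
```

Emit:
jog_arm:
  increments: [-0.00173,0.00246,-0.0005,0,0,0,-0.00173,0.00246,0,0,0,0,-0.00173,0.00246,0,0,0,0,-0.00173,0.00246,0,0,0,0,-0.00173,0.00246,0,0,0,0,-0.00173,0.00246,0,0,0,0]

```text
time: 17.5
tcp_pos: [0.5494, -0.0506, 0.064]
tcp_rot: [[-0.581, 0.814, -0.01], [0.814, 0.581, -0.001], [0.005, -0.008, -1.0]]
ft_force: [-13.9, -2.5, 12.3]
grip_width: 0.0269
grasp_force: 60.5
```

```bash
python3 tilt.py
```

```text
[ 0.5494 -0.0506  0.064 ] 17.5 [-13.8847  -2.54    12.3345] 0.02690749835320843 [-0.4097  0.4181  0.5538  1.7915 -0.2525  1.0134  0.8629]
cartridge_center side 0.82 at plane y=-.049: [ 0.5474 -0.049   0.0563] at z: [ 0.5498 -0.0543  0.052 ]
cartridge_center wrist 0.71 at plane y=-.049:  at z: [ 0.5504 -0.0512  0.052 ]
 tri (array([ 0.5488, -0.0502,  0.0552]), np.float64(0.0014847758882318661))
cartridge_handle side 0.68 at plane y=-.049: [ 0.5413 -0.049   0.0713] at z: [ 0.5342 -0.0328  0.084 ]
cartridge_handle wrist 0.68 at plane y=-.049:  at z: [ 0.5524 -0.0534  0.084 ]
 tri (array([ 0.5562, -0.0683,  0.0563]), np.float64(0.012017089557861233))
```

Emit:
jog_arm:
  increments: [-0.00073,0.00316,-0.0005,0,0,0,-0.00173,0.00246,0,0,0,0,-0.00173,0.00246,0,0,0,0,-0.00173,0.00246,0,0,0,0,-0.00173,0.00246,0,0,0,0,-0.00173,0.00246,0,0,0,0,-0.00173,0.00246,0,0,0,0,-0.00173,0.00246,0,0,0,0]

```text
time: 18.75
tcp_pos: [0.5748, -0.0502, 0.064]
tcp_rot: [[-0.581, 0.814, -0.007], [0.814, 0.581, -0.002], [0.002, -0.007, -1.0]]
ft_force: [-6.3, -4.6, -0.2]
grip_width: 0.027
grasp_force: 59.5
```

```bash
python3 tilt.py | cut -c1-200
```

```text
[ 0.5748 -0.0502  0.064 ] 18.75 [-6.293  -4.5966 -0.1776] 0.027029192678046387 [-0.3926  0.4665  0.546   1.725  -0.2716  1.0337  0.8674]
cartridge_center side 0.97 at plane y=-.049: [ 0.5783 -0.049   0.0578] at z: [ 0.5819 -0.0562  0.052 ]
cartridge_center wrist 0.76 at plane y=-.049:  at z: [ 0.5754 -0.0517  0.052 ]
 tri (array([ 0.5755, -0.0483,  0.0589]), np.float64(0.004251771310762446))
cartridge_handle side 0.66 at plane y=-.049: [ 0.5724 -0.049   0.0797] at z: [ 0.5697 -0.0435  0.084 ]
cartridge_handle wrist 0.66 at plane y=-.049:  at z: [ 0.5792 -0.0512  0.084 ]
 tri (array([ 0.58  , -0.0572,  0.0733]), np.float64(0.006370839526319354))
```

Emit:
jog_arm:
  increments: [-0.00073,0.00316,0,0,0,0,-0.00173,0.00246,0,0,0,0,-0.00173,0.00246,0,0,0,0,-0.00173,0.00246,0,0,0,0,-0.00173,0.00246,0,0,0,0,-0.00173,0.00246,0,0,0,0,-0.00173,0.00246,0,0,0,0,-0.00173,0.00246,0,0,0,0]

```text
time: 20.0
tcp_pos: [0.6007, -0.0476, 0.0646]
tcp_rot: [[-0.582, 0.813, -0.003], [0.813, 0.582, -0.001], [0.001, -0.004, -1.0]]
ft_force: [-3.0, -3.9, -3.2]
grip_width: 0.0267
grasp_force: 59.2
```

Emit:
jog_arm:
  increments: [-0.00193,0.00232,0,0,0,0,-0.00193,0.00232,0,0,0,0,-0.00173,0.00246,0,0,0,0,-0.00173,0.00246,0,0,0,0,-0.00173,0.00246,0,0,0,0,-0.00173,0.00246,0,0,0,0]

```text
time: 20.6
tcp_pos: [0.6206, -0.0451, 0.0659]
tcp_rot: [[-0.583, 0.812, 0.0], [0.812, 0.583, 0.002], [0.001, 0.001, -1.0]]
ft_force: [-0.1, -0.1, -3.4]
grip_width: 0.0267
grasp_force: 59.3
```

Emit:
jog_arm:
  increments: [-0.0009,0.0012,0,0,0,0,-0.0009,0.0012,0,0,0,0,-0.0009,0.0012,0,0,0,0,-0.0009,0.0012,0,0,0,0]

```text
time: 21.0
tcp_pos: [0.6262, -0.0464, 0.0658]
tcp_rot: [[-0.583, 0.813, -0.0], [0.813, 0.583, 0.0], [0.0, -0.0, -1.0]]
ft_force: [-0.1, -0.4, -2.8]
grip_width: 0.0266
grasp_force: 59.2
```

Emit:
jog_arm:
  increments: [-0.0011,-0.0008,0.001,0,0,0,-0.0009,0.0012,0.0008,0,0,0,-0.0009,0.0012,0,0,0,0,-0.0009,0.0012,0,0,0,0]

```text
time: 21.4
tcp_pos: [0.6308, -0.0482, 0.064]
tcp_rot: [[-0.583, 0.813, -0.0], [0.813, 0.583, 0.0], [0.0, -0.0, -1.0]]
ft_force: [0.1, -0.8, -2.9]
grip_width: 0.0267
grasp_force: 59.4
```

Emit:
jog_arm:
  increments: [-0.0009,0.0012,0,0,0,0,-0.0009,0.0012,0,0,0,0,-0.0009,0.0012,0,0,0,0,-0.0009,0.0012,0,0,0,0]

```text
time: 21.8
tcp_pos: [0.6368, -0.0483, 0.064]
tcp_rot: [[-0.583, 0.813, -0.0], [0.813, 0.583, -0.0], [0.0, -0.0, -1.0]]
ft_force: [0.3, 0.3, -2.2]
grip_width: 0.0269
grasp_force: 59.4
```

Emit:
jog_arm:
  increments: [-0.0009,0.0012,0,0,0,0,-0.0009,0.0012,0,0,0,0,-0.0009,0.0012,0,0,0,0,-0.0009,0.0012,0,0,0,0]

```text
time: 22.2
tcp_pos: [0.6428, -0.0485, 0.064]
tcp_rot: [[-0.583, 0.813, -0.0], [0.813, 0.583, -0.0], [0.0, -0.0, -1.0]]
ft_force: [0.6, 0.5, -2.3]
grip_width: 0.0266
grasp_force: 59.4
```

Emit:
jog_arm:
  increments: [-0.0007,0.0013,0,0,0,0,-0.0007,0.0013,0,0,0,0,-0.0008,0.0012,0,0,0,0,-0.0009,0.0012,0,0,0,0]

```text
time: 22.6
tcp_pos: [0.6487, -0.048, 0.064]
tcp_rot: [[-0.583, 0.813, -0.0], [0.813, 0.583, -0.0], [0.0, -0.0, -1.0]]
ft_force: [0.0, 0.1, -2.6]
grip_width: 0.0272
grasp_force: 59.4
```

Emit:
jog_arm:
  increments: [-0.0008,0.0012,0,0,0,0,-0.0009,0.0012,0,0,0,0,-0.0008,0.0012,0,0,0,0,-0.0009,0.0012,0,0,0,0]

```text
time: 23.0
tcp_pos: [0.6545, -0.048, 0.064]
tcp_rot: [[-0.583, 0.813, -0.0], [0.813, 0.583, -0.0], [0.0, -0.0, -1.0]]
ft_force: [0.2, -0.2, -3.0]
grip_width: 0.0268
grasp_force: 59.4
```

Emit:
jog_arm:
  increments: [-0.0008,0.0012,0,0,0,0,-0.0009,0.0012,0,0,0,0,-0.0008,0.0012,0,0,0,0,-0.0009,0.0012,0,0,0,0]

```text
time: 23.4
tcp_pos: [0.6604, -0.048, 0.064]
tcp_rot: [[-0.583, 0.813, -0.0], [0.813, 0.583, -0.0], [0.0, -0.0, -1.0]]
ft_force: [-0.5, -0.2, -2.2]
grip_width: 0.027
grasp_force: 59.4
```

Dock x ≈ 114; contact should come by 125.

Emit:
jog_arm:
  increments: [-0.0008,0.0012,0,0,0,0,-0.0009,0.0012,0,0,0,0,-0.0008,0.0012,0,0,0,0]

```text
time: 23.7
tcp_pos: [0.6648, -0.0479, 0.064]
tcp_rot: [[-0.583, 0.813, -0.0], [0.813, 0.583, -0.0], [0.0, -0.0, -1.0]]
ft_force: [-0.0, 0.6, -2.5]
grip_width: 0.0272
grasp_force: 59.4
```

Emit:
jog_arm:
  increments: [-0.0008,0.0012,0,0,0,0,-0.0009,0.0012,0,0,0,0,-0.0008,0.0012,0,0,0,0]

```text
time: 24.0
tcp_pos: [0.6679, -0.0479, 0.064]
tcp_rot: [[-0.582, 0.813, -0.003], [0.813, 0.582, 0.0], [0.002, -0.002, -1.0]]
ft_force: [-7.4, 0.4, 3.8]
grip_width: 0.0267
grasp_force: 59.8
```

Emit:
jog_arm:
  increments: [-0.0008,0.0012,0,0,0,0,-0.0009,0.0012,0,0,0,0,-0.0008,0.0012,0,0,0,0]

```text
time: 24.3
tcp_pos: [0.6722, -0.0479, 0.064]
tcp_rot: [[-0.582, 0.813, -0.003], [0.813, 0.582, 0.0], [0.002, -0.002, -1.0]]
ft_force: [-6.3, -0.4, 2.5]
grip_width: 0.0267
grasp_force: 59.8
```

Emit:
jog_arm:
  increments: [-0.0006,0.0008,0,0,0,0,-0.0006,0.0008,0,0,0,0,-0.0006,0.0008,0,0,0,0]

```text
time: 24.6
tcp_pos: [0.6752, -0.0479, 0.064]
tcp_rot: [[-0.582, 0.813, -0.003], [0.813, 0.583, 0.0], [0.002, -0.002, -1.0]]
ft_force: [-6.4, 0.4, 2.8]
grip_width: 0.0268
grasp_force: 59.8
```

Emit:
jog_arm:
  increments: [-0.0006,0.0008,0,0,0,0,-0.0006,0.0008,0,0,0,0]

```text
time: 24.8
tcp_pos: [0.6772, -0.0479, 0.064]
tcp_rot: [[-0.583, 0.813, -0.003], [0.813, 0.583, 0.0], [0.002, -0.002, -1.0]]
ft_force: [-6.8, 1.1, 1.4]
grip_width: 0.0266
grasp_force: 59.8
```

Emit:
jog_arm:
  increments: [-0.0006,0.0008,0,0,0,0]

```text
time: 24.9
tcp_pos: [0.6782, -0.0478, 0.064]
tcp_rot: [[-0.583, 0.813, -0.003], [0.813, 0.583, 0.001], [0.002, -0.002, -1.0]]
ft_force: [-6.0, -0.3, 2.9]
grip_width: 0.0264
grasp_force: 59.8
```

Emit:
jog_arm:
  increments: [-0.0006,0.0008,0,0,0,0]

```text
time: 25.0
tcp_pos: [0.6789, -0.0479, 0.064]
tcp_rot: [[-0.583, 0.813, -0.004], [0.813, 0.583, 0.001], [0.003, -0.003, -1.0]]
ft_force: [-11.8, 0.5, 6.4]
grip_width: 0.0269
grasp_force: 60.1
```

Emit:
jog_arm:
  increments: [-0.0003,0.0004,0,0,0,0]

```text
time: 25.1
tcp_pos: [0.679, -0.0479, 0.064]
tcp_rot: [[-0.583, 0.813, -0.005], [0.813, 0.583, 0.001], [0.003, -0.003, -1.0]]
ft_force: [-12.4, 2.3, 6.7]
grip_width: 0.0269
grasp_force: 60.2
```

Emit:
jog_arm:
  increments: [-0.0003,0.0004,0,0,0,0]

```text
time: 25.2
tcp_pos: [0.6791, -0.0479, 0.064]
tcp_rot: [[-0.582, 0.813, -0.005], [0.813, 0.582, 0.001], [0.004, -0.004, -1.0]]
ft_force: [-12.8, 0.5, 8.3]
grip_width: 0.0271
grasp_force: 60.3
```

Emit:
jog_arm:
  increments: [-0.0003,0.0004,0,0,0,0]

```text
time: 25.3
tcp_pos: [0.6791, -0.048, 0.064]
tcp_rot: [[-0.582, 0.813, -0.006], [0.813, 0.582, 0.001], [0.004, -0.005, -1.0]]
ft_force: [-16.2, 1.6, 9.6]
grip_width: 0.0267
grasp_force: 60.4
```

Emit:
jog_arm:
  increments: [0.0006,-0.0008,0,0,0,0,0.0006,-0.0008,0,0,0,0,0,0,0,0,0,0]

```text
time: 25.6
tcp_pos: [0.6788, -0.0478, 0.064]
tcp_rot: [[-0.583, 0.813, -0.002], [0.813, 0.583, 0.0], [0.002, -0.002, -1.0]]
ft_force: [-6.0, 0.1, 2.5]
grip_width: 0.0268
grasp_force: 59.5
```

Emit:
jog_arm:
  increments: [0.0004,-0.0006,0,0,0,0,0,0,0,0,0,0]

```text
time: 25.8
tcp_pos: [0.6787, -0.0478, 0.064]
tcp_rot: [[-0.583, 0.813, -0.001], [0.813, 0.583, 0.0], [0.001, -0.001, -1.0]]
ft_force: [-5.5, 0.3, 1.4]
grip_width: 0.0269
grasp_force: 59.4
```

Emit:
jog_arm:
  increments: [0,0,0,0,0,0,0,0,0,0,0,0,0,0,0,0,0,0,0,0,0,0,0,0]
  gripper: 0.5

```text
time: 26.2
tcp_pos: [0.6797, -0.048, 0.0643]
tcp_rot: [[-0.583, 0.813, 0.001], [0.813, 0.583, -0.0], [-0.001, 0.001, -1.0]]
ft_force: [0.5, 0.3, 0.2]
grip_width: 0.0428
grasp_force: 0.0
```

```bash
python3 tilt.py | cut -c1-200; python3 -c "
from h import *
im=get_image('side');cv2.imwrite('pics/s5.png',cv2.resize(im['image'][100:250,180:380,::-1],(800,600),interpolation=2))"
```

```text
[ 0.6797 -0.048   0.0643] 26.2 [0.5073 0.2708 0.2341] 0.04282475637554647 [-0.3118  0.6667  0.5135  1.4178 -0.34    1.1447  0.8724]
cartridge_center side 0.81 at plane y=-.049: [ 0.681  -0.049   0.0526] at z: [ 0.6815 -0.0497  0.052 ]
cartridge_center wrist 0.82 at plane y=-.049:  at z: [ 0.6781 -0.0468  0.052 ]
 tri (array([ 0.6775, -0.0448,  0.0562]), np.float64(0.0012670075167485245))
cartridge_handle side 0.83 at plane y=-.049: [ 0.6786 -0.049   0.0765] at z: [ 0.6721 -0.0394  0.084 ]
cartridge_handle wrist 0.9 at plane y=-.049:  at z: [ 0.6814 -0.0497  0.084 ]
cartridge_handle top 0.5 at plane y=-.049:  at z: [ 0.538  -0.0517  0.084 ]
 tri (array([ 0.6857, -0.0575,  0.0695]), np.float64(0.0022709893913095314))
```

View pics/s5.png

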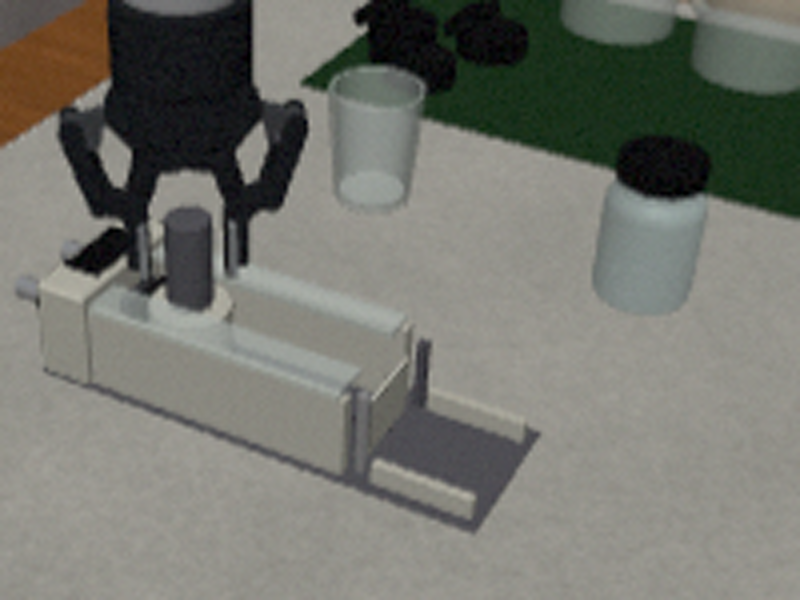

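The cartridge stands upright in the bay, its handle at about (188,260) clear of both fingers, and the flap is shut (about (390,410)). I'll rise straight up and hand in.

Emit:
jog_arm:
  increments: [0,0,-0.01,0,0,0,0,0,-0.02,0,0,0,0,0,-0.03,0,0,0,0,0,-0.03,0,0,0,0,0,-0.03,0,0,0,0,0,-0.02,0,0,0,0,0,0,0,0,0,0,0,0,0,0,0]

```text
time: 27.5
tcp_pos: [0.6794, -0.048, 0.2047]
tcp_rot: [[-0.583, 0.813, 0.001], [0.813, 0.583, 0.0], [-0.001, 0.001, -1.0]]
ft_force: [0.6, 0.3, -0.7]
grip_width: 0.0427
grasp_force: 0.0
```

```bash
python3 -c "
from h import *
s=get_state();print(s['time'],s['tcp_pos'],s['ft_force'])
im=get_image('side')
for q in('cartridge_center','cartridge_handle','flap'):print(q,spot_point(q,'side')[:1])
print(proj(im,[.679,-.048,.052]),proj(im,[.679,-.048,.084]))
print(sign_off())"
```

```text
27.5 [ 0.67941999 -0.04800758  0.20474463] [ 0.62007392  0.28753121 -0.71278524]
cartridge_center [{'uv': [226.6, 171.8], 'score': 0.88}]
cartridge_handle [{'uv': [228.9, 162.1], 'score': 0.79}]Traceback (most recent call last):
  File "<string>", line 5, in <module>
    for q in('cartridge_center','cartridge_handle','flap'):print(q,spot_point(q,'side')[:1])
                                                                   ~~~~~~~~~~^^^^^^^^^^
ValueError: it knows: apron, cartridge_center, cartridge_handle, dock, jar, mug, rear, roof_slot, tumbler
```

```bash
python3 -c "
from bench import *
print(sign_off())"
```

```text
the job is handed in; nothing more can be done
None
```

The cartridge stands upright in the bay with the connector pushed home to its hard stop (about 16 N at most), the flap shut behind it and the arm clear. My first grip let it tilt about 9° at the flap, so I backed out and regripped once; the job was handed in at about 28 s, and no verdict came back.

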